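Tip the parcel onto the packing mat's outline

TASK

Without gripping or lifting it, gently push the small carton, still standing, along the packing mat towards the white outline until its leading foot is about two centimetres past the nearest line. Then push it near its top so that it tips over onwards and lands flat on its broad face, entirely inside the outline. Leave the cup, the tape roll and the tin where they are.

Things in the scene. Friction and masses are not known exactly. Their poses are not given: they have to be found in the camera images.
- packing_mat: Thin dark rubber mat fixed to the table, 500 x 150 x 3 mm, lying roughly across the robot's front. Origin: centre of its underside; x along its 500 mm length, y along its width, z up. A white rectangular outline is drawn round the origin: inside its 4 mm lines 140 mm along x, 120 mm along y. The carton starts standing on one half of the mat, the cup on the other; which is which varies.
- carton_center (a point): Centre of the sealed brown carton (blank white label on both broad faces), 50 mm above its foot. It stands on the mat, 100 mm tall, 55 thick, 80 wide. Axes: x through the thickness (within 10 degrees of the mat's length, to or from the outline), y along the width, z up. Starts 135 to 190 mm from the mat's centre along the mat and within 12 mm of the mat's middle line.
- carton: The same carton; origin at the centre of its foot, same axes; 0.14 to 0.28 kg. Friction on the mat about 0.5 to 0.72: pushed squarely below about 35 mm above the mat it slides upright, above about 75 mm it tips. Tipped gently over its leading foot edge it falls by itself past about 29 degrees and lies on an 80 x 100 mm face, its centre then about 77 mm further along than where it stood.
- carton_edge0 (a point): Marker point of the carton, half-way through its 55 mm thickness, at the bottom, -y side (40 mm from the centre along the carton's y, 50 mm along its z). The four such points are the corners of its 80 x 100 mm middle section.
- carton_edge1 (a point): Marker point of the carton, half-way through its 55 mm thickness, at the bottom, +y side (40 mm from the centre along the carton's y, 50 mm along its z). The four such points are the corners of its 80 x 100 mm middle section.
- carton_edge2 (a point): Marker point of the carton, half-way through its 55 mm thickness, at the top, +y side (40 mm from the centre along the carton's y, 50 mm along its z). The four such points are the corners of its 80 x 100 mm middle section.
- carton_edge3 (a point): Marker point of the carton, half-way through its 55 mm thickness, at the top, -y side (40 mm from the centre along the carton's y, 50 mm along its z). The four such points are the corners of its 80 x 100 mm middle section.
- cup: Reusable drinking cup with lid, 94 mm across, 144 mm tall, standing loose near the other end of the mat, its axis 135 to 190 mm from the mat's centre. Origin at the centre of its foot. Leave alone.
- tape_roll: Roll of tape, 100 mm across, 25 mm high, lying loose on the table just beyond the mat's far long side. Origin at the centre of its underside. Leave alone.
- tin: Small flat tin, 63 x 95 x 20 mm, lying loose on the table just on the robot's side of the mat. Origin at the centre of its underside. Leave alone.
Not all that is in view belongs to the job. Of the things shaped like the carton, the cardboard one is meant.

How it is judged (in metres and radians):
On the way:
1. the carton, still standing, has been slid until its leading foot is over the outline's near line (angle between carton_center's own z axis and vertical below 0.15 rad and x of carton_center in the frame of packing_mat between -0.1 and 0.1 m and height (world z) of carton_center below 0.058 m), for 0.2 s.
At the end, for the whole second after the job is handed in: The carton lies flat on one of its 80 x 100 mm faces on the mat (within 0.1 rad, centre no more than 36 mm above the table) with all four corners of its middle section inside the white outline (140 x 120 mm) (x of carton_edge0 in the frame of packing_mat between -0.07 and 0.07 m and y of carton_edge0 in the frame of packing_mat between -0.06 and 0.06 m and x of carton_edge1 in the frame of packing_mat between -0.07 and 0.07 m and y of carton_edge1 in the frame of packing_mat between -0.06 and 0.06 m and x of carton_edge2 in the frame of packing_mat between -0.07 and 0.07 m and y of carton_edge2 in the frame of packing_mat between -0.06 and 0.06 m and x of carton_edge3 in the frame of packing_mat between -0.07 and 0.07 m and y of carton_edge3 in the frame of packing_mat between -0.06 and 0.06 m and (angle between carton_center's own x axis and vertical below 0.1 rad or angle between carton_center's own x axis and vertical above 3.04 rad) and height (world z) of carton_center below 0.036 m); the robot touches nothing.
It fails at once if the fingers squeeze or push the carton hard (over 20 N) (contact force between the fingers and carton above 20 N).
It fails at once if the carton is lifted (its centre more than 75 mm above the table) (height (world z) of carton_center above 0.075 m).
It fails at once if the cup is pushed more than 20 mm from its place (distance of cup from where it was at the start of the episode above 0.02 m).
It fails at once if the tape roll is pushed more than 20 mm from its place (distance of tape_roll from where it was at the start of the episode above 0.02 m).
It fails at once if the tin is pushed more than 20 mm from its place (distance of tin from where it was at the start of the episode above 0.02 m).
It also fails if it takes over 42 s, if anything falls off the work surface, if the arm or the gripper's body presses on something with over 40 N, if the wrist force passes 120 N, or if a joint passes its speed limit or range.

ROBOT

A 6-joint arm with a two-finger parallel gripper is mounted at the origin on a cart in front of the work surface, level with it; the furniture and walls round the work are solid. World frame = base frame: x ahead of the robot, y to its left, z up, the work surface at z = 0. Lengths are in m, angles in degrees, forces in N, time in s.
With the tool pointing down it reaches from about 0.3 to 0.75 m from the base axis. Payload 8.5 kg.
Tool frame: the origin (TCP) lies at the very end of the fingers, on their centre line; the grasp point (between the pads) lies 19 mm behind it; z points along the fingers, y is the line along which they close (so a half turn about z gives the same grasp; the last joint's range is limited). The gripper opens to 85 mm and grips with 20 to 120 N. Pads are 22 mm wide; open, the fingers measure 114 mm over their backs; the gripper's body (76 mm by 85 mm) begins 54 mm behind the grasp point. The pads swing forward as they close: fully open they stand 13 mm farther back than shut.
Start: joints at [50.861, 21.807, 74.336, -0, 83.858, -12.336], TCP at [0.248, 0.491, 0.195] pointing down, gripper open.
Joint ranges: [-178.18, 178.18], [-50.72, 133.34], [12.68, 142.11], [-81.47, 261.47], [9.98, 163.14], [-165.26, 165.26]. Speed limits (degrees/s): [136.94, 136.94, 180, 180, 180, 180].

INTERFACE

Orientations are given as a 3x3 rotation matrix whose columns are the frame's x, y, z axes.
In Python, from rig import observe, cams, ticket gives the robot as it stands.
- The arm moves only by the tool move_arm, never from a script. Its arguments are lists of equal length, an entry for each row: "jaw": the finger opening in cm, from 0 to 8.54; "dp": the shift along the tool's x, y, z in cm, a list of three; "turn": the turn, a rotation vector about the tool's x, y, z in rad, a list of three. In form: {"jaw": [jaw, ...], "dp": [[tx, ty, tz], ...], "turn": [[wx, wy, wz], ...]}. A call has 1 to 12 rows; each row shifts and turns the commanded pose from where the row before left it, along the tool's axes as they then stand; what a row does not reach is not made up. A row lasts 1/12 s, in which the tool goes at most 41.7 mm and 7.16 degrees, less where a joint would pass 70% of its speed; a pose out of reach is approached as far as the arm can. A call is refused whole if a number of a shift passes 4.17 or a number of a turn 0.125, either way. A call with a gripper value outside its range is refused whole. The fingers move at their own pace and stop on an object; "force" is the grip in N (left out, the last holds). Time passes only in rows, so rows that do not move let the fingers close. It gives the time, the measured TCP pose, the force, the opening and the grip force at its end, in the units of the state.
- observe(): the state, without advancing time (a new reading comes with each control period).
- cams.get_image(name): name is "scene" or "top" or "wrist"; returns (picture, depth): 480x640x3 uint8, red, green, blue; 480x640 float32, m along the optical axis (not along the pixel's ray), 0 where there is no reading.
- cams.calibration(name): a dict with "vertical_fov" (degrees; the focal length in pixels is half the picture's height over the tangent of half this angle, whatever the lens; pixels are square), "cx", "cy" (the principal point, pixels), "k1" (the pictures are not rectified: a ray, as slopes to the right and down, at radius r is drawn at 1 + k1 r^2 times it, then the intrinsics apply), "view" (4x4, takes a point from world to camera coordinates); the wrist camera has in their place "tool_from_camera" (4x4, takes a point from camera to tool coordinates, whose origin is the TCP and whose axes are the flange's). Camera axes: x right, y up, looking along -z (the intrinsics and any distortion apply to the point x, -y, -z); pixel columns grow to the right and rows downward; lengths in m; the calibration is good to about 2 mm. A picture is of the moment at which its call begins: read the wrist's pose just before it. calibration takes no time and is no camera call.
- ticket.close_job(): hands the job in; it is judged then, once.
Trained networks look in the newest picture that a camera, given by its name, has taken for a name from the list of things; names that differ only in an ending like _2 or _b are one class to them, and where a whole thing is asked for, a point or a joint stands for the part that bears it (a point fixed in the world has none). Each returns a list of dicts, best first, with "p" (0 to 1); they miss things now and then, are a little off and sometimes report something else, mostly with a low value. They report only what shows in the picture. A call takes as long as a camera call. They do not tell look-alikes from the thing itself.
- cams.spot_in(camera, query): "box" ([centre column, centre row, width, height] as shares, 0 to 1, of the picture: columns of its width, rows of its height, round what is visible of it).
- cams.outline_of(camera, query): "mask" (480x640 bool, what is visible of it) and "box" ([centre column, centre row, width, height] as shares, 0 to 1, of the picture: columns of its width, rows of its height, round what is visible of it).
- cams.mark_of(camera, query): "location" ([column, row] as shares, 0 to 1, of the picture: columns of its width, rows of its height: a listed point, or the origin of a listed thing).
The state is a dict: "time_s": time; "q": joint angles; "qvel": joint speeds; "joint_efforts": joint torques, N m; "position": TCP position; "tool_rot": TCP orientation; "ft_force": force on the tool from outside, world axes, zero at the start; "wrist_torque": the same for the moment, N m; "grip_width": finger opening in m; "gripper_force": force on a finger pad.
Only numpy, scipy, OpenCV 4.12 (cv2) and the standard library are available. Lean on these libraries where they do the work, as an engineer would, in place of code of your own. Each camera call takes 0.05 s, during which the arm holds its last target. There are 200 camera calls.

## Working session

There is one attempt and no reset: what is moved stays moved. The work goes in short steps, Python scripts to look and compute and a tool call to move; the robot and the scene stay as the last step left them, time stands still between calls to the robot, and variables do not carry over. Pictures are saved under pics/ and viewed, at most 10 in all, crops included, and the job is handed in when it is done.

Besides the shell and the picture viewer there is one more tool, called after "Call:" as name(argument=value, ...) on one line, values as JSON. move_arm: Moves the arm, as the interface text tells. Its arguments: {"type":"object","properties":{"jaw":{"type":"array","items":{"type":"number"}},"dp":{"type":"array","items":{"type":"array","items":{"type":"number"}}},"turn":{"type":"array","items":{"type":"array","items":{"type":"number"}}},"force":{"type":"number"}},"required":["jaw","dp","turn"]}

```bash
mkdir -p pics; cat > h.py <<'E'
import numpy as np, cv2
from rig import observe, cams, ticket
def K(n):
    c=cams.calibration(n); f=240/np.tan(np.radians(c["vertical_fov"]/2)); return c,f
def pose(n,st=None):
    c,f=K(n)
    if "view" in c: return np.linalg.inv(np.array(c["view"]))
    st=st or observe(); T=np.eye(4); T[:3,:3]=st["tool_rot"]; T[:3,3]=st["position"]
    return T@np.array(c["tool_from_camera"])
def rays(n,px,st=None):
    c,f=K(n); px=np.atleast_2d(np.array(px,float)); d=(px-[c["cx"],c["cy"]])/f
    u=d.copy()
    for _ in range(20): u=d/(1+c["k1"]*(u**2).sum(1,keepdims=True))
    W=pose(n,st); return W[:3,3], np.c_[u[:,0],-u[:,1],-np.ones(len(u))]@W[:3,:3].T
def onz(n,px,z,st=None):
    o,d=rays(n,px,st); return o+d*((z-o[2])/d[:,2])[:,None]
def cloud(n,depth,mask,st=None):
    v,u=np.nonzero(mask&(depth>0)); o,d=rays(n,np.c_[u,v],st); return o+d*depth[v,u][:,None]
def save(n,im): cv2.imwrite("pics/"+n,im[:,:,::-1])
E
python3 - <<'E'
from h import *
print(observe()["time_s"])
ims=[]
for n in ("scene","top"):
    im,d=cams.get_image(n); np.savez("/tmp/"+n,im=im,d=d); save(n+".png",im)
    for q in ("carton","packing_mat","cup","tape_roll","tin"):
        for r in cams.outline_of(n,q)[:3]:
            m=r["mask"]; P=cloud(n,d,m); 
            print(n,q,round(r["p"],2),np.round(np.array(r["box"])*[640,480,640,480]),np.round(np.median(P,0),3),np.round(np.percentile(P,2,0),3),np.round(np.percentile(P,98,0),3))
print(observe()["time_s"])
E
```

```text
0.0
scene carton 0.69 [341. 165.  49.  69.] [0.486 0.171 0.086] [0.442 0.152 0.006] [0.524 0.222 0.105]
scene carton 0.61 [268. 140.  39.  70.] [0.337 0.145 0.082] [0.296 0.121 0.003] [0.361 0.207 0.102]
scene carton 0.56 [361. 378.  60.  62.] [ 0.738 -0.143  0.1  ] [ 0.695 -0.175  0.009] [ 0.777 -0.101  0.103]
scene packing_mat 0.91 [298. 271. 178. 237.] [0.537 0.002 0.003] [ 0.43  -0.214 -0.   ] [0.632 0.254 0.006]
scene cup 0.76 [265. 311.  65.  77.] [ 0.577 -0.152  0.137] [ 0.529 -0.187  0.017] [ 0.611 -0.105  0.148]
scene tape_roll 0.85 [376. 299.  53.  59.] [0.675 0.003 0.023] [ 0.629 -0.041  0.002] [0.72  0.052 0.027]
scene tin 0.79 [254. 218.  53.  54.] [0.398 0.017 0.02 ] [ 0.364 -0.026  0.003] [0.427 0.067 0.023]
top carton 0.72 [255. 357.  51.  42.] [0.325 0.163 0.099] [0.293 0.123 0.025] [0.358 0.205 0.103]
top carton 0.71 [404. 157.  49.  54.] [ 0.727 -0.128  0.098] [ 0.689 -0.169  0.012] [ 0.771 -0.094  0.103]
top carton 0.63 [243. 276.  41.  50.] [0.478 0.185 0.101] [0.437 0.154 0.005] [0.52  0.221 0.106]
top packing_mat 0.87 [322. 260. 237. 116.] [0.516 0.038 0.002] [ 0.415 -0.205 -0.002] [0.61  0.266 0.007]
top cup 0.74 [413. 234.  49.  48.] [ 0.565 -0.141  0.137] [ 0.525 -0.184  0.004] [ 0.607 -0.1    0.148]
top tape_roll 0.78 [333. 189.  42.  48.] [0.676 0.007 0.023] [ 0.627 -0.036  0.003] [0.721 0.052 0.028]
top tape_roll 0.57 [326. 319.  52.  37.] [0.394 0.022 0.019] [ 0.363 -0.026 -0.002] [0.426 0.067 0.024]
top tin 0.72 [327. 318.  49.  38.] [0.394 0.022 0.02 ] [ 0.363 -0.022  0.015] [0.425 0.067 0.024]
0.6
```

```bash
python3 - <<'E'
from h import *
a=np.load("/tmp/scene.npz")["im"]; b=np.load("/tmp/top.npz")["im"]
im=np.hstack([a[80:430,150:450],b[120:400,170:470][:, :].copy() if 0 else cv2.resize(b[110:400,180:450],(326,350))])
save("both.png",cv2.resize(im,(800,int(350*800/im.shape[1]))))
# mat from mask, carton top face from depth
for n in ("top","scene"):
    z=np.load(f"/tmp/{n}.npz"); d=z["d"]
    P=cloud(n,d,np.ones_like(d,bool))
    for nm,lo,hi in (("carton",(.42,.14),(.54,.24)),):
        s=P[(P[:,2]>.09)&(P[:,2]<.115)&(P[:,0]>lo[0])&(P[:,0]<hi[0])&(P[:,1]>lo[1])&(P[:,1]<hi[1])]
        print(n,nm,len(s),s.mean(0).round(4),cv2.minAreaRect((s[:,:2]*1000).astype(np.float32)))
for r in cams.outline_of("top","packing_mat")[:1]:
    v,u=np.nonzero(r["mask"]); Q=onz("top",np.c_[u,v],.003)
    print(cv2.minAreaRect((Q[:,:2]*1000).astype(np.float32)))
# white outline pixels (top view)
im=b.astype(int); w=(im.min(2)>150); w[:200]=0; w[330:]=0; w[:,:255]=0; w[:,390:]=0
v,u=np.nonzero(w); Q=onz("top",np.c_[u,v],.003); s=Q[(abs(Q[:,0]-.52)<.12)&(abs(Q[:,1]-.03)<.12)]
print(len(s),cv2.minAreaRect((s[:,:2]*1000).astype(np.float32)))
print([ (r["p"],onz("top",[np.array(r["location"])*[640,480]],.0).round(3)) for r in cams.mark_of("top","packing_mat")[:1]])
E
```

```text
top carton 1177 [0.4791 0.1886 0.1019] ((479.8018493652344, 189.14169311523438), (80.70199584960938, 55.23402404785156), 18.33639907836914)
scene carton 1168 [0.4814 0.1852 0.1015] ((478.9385681152344, 189.29815673828125), (80.42755889892578, 59.65312194824219), 18.20390510559082)
((522.0418701171875, 28.819488525390625), (151.46173095703125, 499.9479064941406), 13.153935432434082)
451 ((544.267333984375, 34.43817138671875), (175.56887817382812, 147.9438018798828), 13.101324081420898)
[(0.64, array([[0.525, 0.035, 0.   ]]))]
```

View pics/both.png

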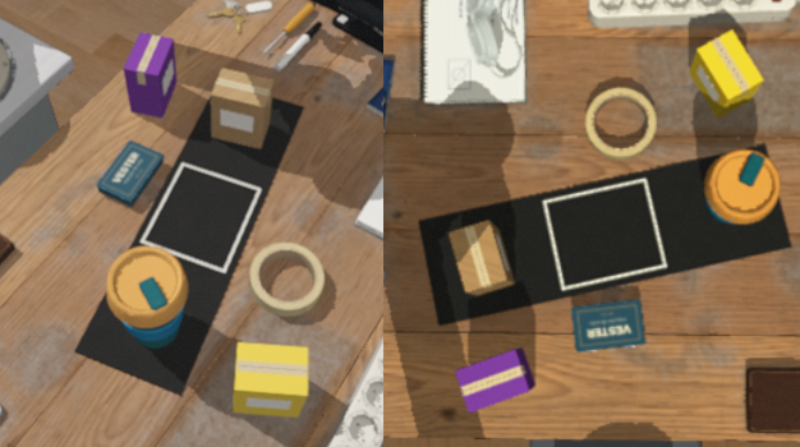

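The crop shows three carton-shaped boxes: brown at (241,108), purple at (150,75) and yellow at (271,380). The brown cardboard one, on the mat at world (0.479, 0.189), is the target. The cup stands on the other half of the mat.

```bash
cat >> h.py <<'E'
from scipy.spatial.transform import Rotation as Ro
C=np.array([.522,.029]); a=np.radians(13.1); L=np.array([-np.sin(a),np.cos(a)]); W=np.array([np.cos(a),np.sin(a)])
def Rt(tilt):   # tool x forward along -L, fingers pointing forward by tilt deg
    x=np.r_[-L,0]; z=np.array([0,0,-1.]); R=np.c_[x,np.cross(z,x),z]
    return R@Ro.from_euler("y",tilt,degrees=True).as_matrix()
def go(R,p,st=None):
    st=st or observe(); R0=np.array(st["tool_rot"]); 
    print("t",st["time_s"],"pos",np.round(st["position"],4),"turn",Ro.from_matrix(R0.T@R).as_rotvec().round(3),"dp(cm, after turn)",(R.T@(np.array(p)-st["position"])*100).round(2))
E
python3 - <<'E'
from h import *
st=observe(); print(np.round(st["tool_rot"],3))
R=Rt(30); print(R.round(3))
cc=C+W*-.0054
p=np.r_[cc+L*(.1658+.0275+.045),.12]; print(p)
go(R,p,st)
print("down", (R.T@[0,0,-1]).round(3),"fwd",(R.T@np.r_[-L,0]).round(3))
im=np.load("/tmp/scene.npz")["im"]; save("crop.png",cv2.resize(im[110:210,290:400],None,fx=4,fy=4))
E
```

```text
[[-0.893  0.451  0.   ]
 [ 0.451  0.893  0.   ]
 [-0.     0.    -1.   ]]
[[ 0.196 -0.974  0.113]
 [-0.843 -0.227 -0.487]
 [ 0.5    0.    -0.866]]
[0.46272952 0.25987456 0.12      ]
t 0.7 pos [0.248  0.4909 0.1947] turn [ 0.591  0.276 -2.205] dp(cm, after turn) [ 19.96 -15.68  20.16]
down [-0.5    0.     0.866] fwd [0.866 0.    0.5  ]
```

View pics/crop.png

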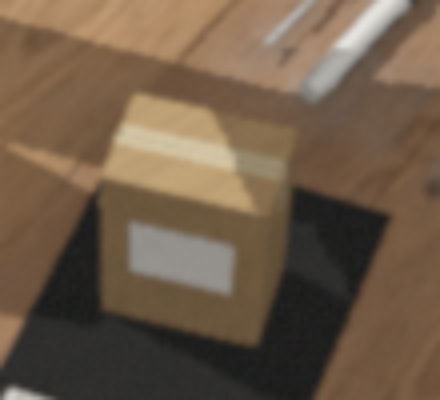

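The crop confirms it: a brown cardboard carton with a blank white label and tape strip, around (200,230) in the crop, standing on the mat. The half-turned tool yaw needs less turning, so I'll use that.

```bash
cat >> h.py <<'E'
def Rt(tilt):   # tool -x forward along -L, fingers pointing forward by tilt
    x=np.r_[L,0]; z=np.array([0,0,-1.]); R=np.c_[x,np.cross(z,x),z]
    return R@Ro.from_euler("y",-tilt,degrees=True).as_matrix()
E
python3 - <<'E'
from h import *
print(np.round(K("wrist")[0]["tool_from_camera"],3))
R=Rt(30); print(R.round(3))
go(R,np.r_[C+W*-.0054+L*(.1658+.0275+.045),.12])
print("down", (R.T@[0,0,-1]).round(3),"fwd",(R.T@np.r_[-L,0]).round(3))
E
```

```text
[[ 0.001  0.958  0.287  0.074]
 [ 1.    -0.001  0.     0.   ]
 [ 0.001  0.287 -0.958 -0.18 ]
 [ 0.     0.     0.     1.   ]]
[[-0.196  0.974  0.113]
 [ 0.843  0.227 -0.487]
 [-0.5    0.    -0.866]]
t 0.7 pos [0.248  0.4909 0.1947] turn [ 0.229 -0.49   0.854] dp(cm, after turn) [-19.96  15.68  20.16]
down [0.5   0.    0.866] fwd [-0.866 -0.     0.5  ]
```

Call:
move_arm(jaw=[4,4,4,4,4,4,4,4,4,4,4], dp=[[0,0,0],[0,0,0],[0,0,0],[0,0,0],[0,0,0],[0,0,0],[0,0,0],[0,0,0],[0,0,0],[0,0,0],[0,0,0]], turn=[[0.0229,-0.049,0.0854],[0.0229,-0.049,0.0854],[0.0229,-0.049,0.0854],[0.0229,-0.049,0.0854],[0.0229,-0.049,0.0854],[0.0229,-0.049,0.0854],[0.0229,-0.049,0.0854],[0.0229,-0.049,0.0854],[0.0229,-0.049,0.0854],[0.0229,-0.049,0.0854],[0,0,0]])

```text
time_s: 1.62
position: [0.248, 0.4914, 0.1931]
tool_rot: [[-0.194, 0.975, 0.112], [0.842, 0.224, -0.491], [-0.503, -0.001, -0.864]]
ft_force: [0.1, 1.2, -0.9]
grip_width: 0.04
gripper_force: 0.0
```

Call:
move_arm(jaw=[4,4,4,4,4,4,4,4,4,4,4,4], dp=[[-1.7,1.32,1.7],[-1.7,1.32,1.7],[-1.7,1.32,1.7],[-1.7,1.32,1.7],[-1.7,1.32,1.7],[-1.7,1.32,1.7],[-1.7,1.32,1.7],[-1.7,1.32,1.7],[-1.7,1.32,1.7],[-1.7,1.32,1.7],[-1.7,1.32,1.7],[-1.2,1.1,1.4]], turn=[[0,0,0],[0,0,0],[0,0,0],[0,0,0],[0,0,0],[0,0,0],[0,0,0],[0,0,0],[0,0,0],[0,0,0],[0,0,0],[0,0,0]])

```text
time_s: 2.62
position: [0.4629, 0.2589, 0.1204]
tool_rot: [[-0.198, 0.974, 0.114], [0.844, 0.228, -0.486], [-0.499, 0.0, -0.866]]
ft_force: [0.8, 0.0, -0.4]
grip_width: 0.0403
gripper_force: 0.0
```

```bash
cat >> h.py <<'E'
def carton(n="top",zlo=.09):
    im,d=cams.get_image(n); P=cloud(n,d,np.ones_like(d,bool))
    q=P[:,:2]-C; u=q@L; v=q@W
    s=(P[:,2]>zlo)&(P[:,2]<.112)&(abs(v)<.06)&(u>-.08)&(u<.21)
    return im,P,u,v,s
def tcp():
    st=observe(); q=np.array(st["position"])[:2]-C; print("t",st["time_s"],"tcp u,v,z",round(q@L,4),round(q@W,4),round(st["position"][2],4),"F",np.round(st["ft_force"],2))
E
python3 - <<'E'
from h import *
tcp(); st=observe(); print(np.round(st["tool_rot"],3), np.round(st["q"],1))
im,d=cams.get_image("top"); save("top2.png",cv2.resize(im[180:400,180:450],None,fx=2.5,fy=2.5))
R=Rt(30); go(R,np.r_[C+W*-.0054+L*(.1658+.0275+.045),.018])
E
```

```text
t 2.6167 tcp u,v,z 0.2373 -0.0054 0.1204 F [ 0.76  0.02 -0.36]
[[-0.198  0.974  0.114]
 [ 0.844  0.228 -0.486]
 [-0.499  0.    -0.866]] [ 31.6  31.4  78.  -28.6  82.   25.3]
t 2.6667 pos [0.4645 0.2568 0.1193] turn [-0.001  0.    -0.   ] dp(cm, after turn) [ 5.36 -0.1   8.61]
```

View pics/top2.png

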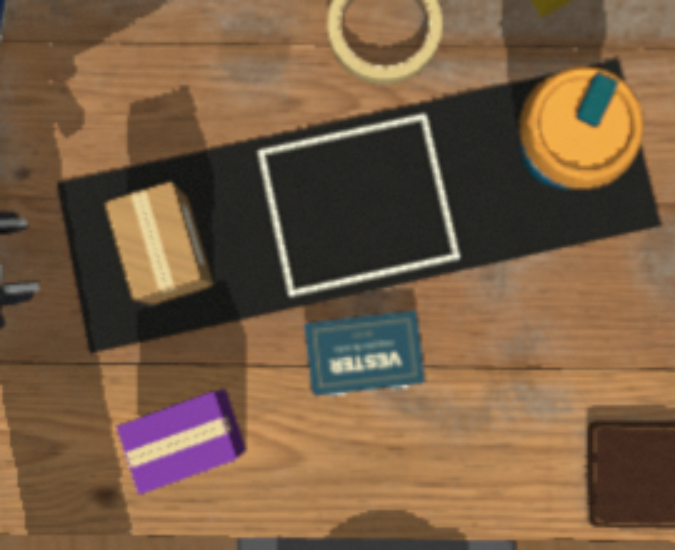

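The top view shows the finger tips at about (30,222) and (30,288), left of the carton at (155,243). They may be offset sideways from the carton, so I'll check with depth.

```bash
python3 - <<'E'
from h import *
im,P,u,v,s=carton("top"); print("carton u,v mean",u[s].mean(),v[s].mean(), cv2.minAreaRect((np.c_[u[s],v[s]]*1000).astype(np.float32)))
tcp()
for n in ("top","scene"):
    if n=="scene": im,P,u,v,s=carton("scene")
    f=(u>.222)&(u<.27)&(abs(v)<.07)&(P[:,2]>.05)&(P[:,2]<.2)
    for lo in np.arange(.222,.262,.008):
        g=f&(u>=lo)&(u<lo+.008); 
        if g.sum()>3: print(n,round(lo,3),g.sum(),np.percentile(v[g],[2,30,50,70,98]).round(3),np.percentile(P[g,2],[5,95]).round(3))
E
```

```text
carton u,v mean 0.1650186123183926 -0.0055154056226420205 ((165.6704559326172, -4.813079833984375), (80.70571899414062, 55.615028381347656), 85.19038391113281)
t 2.7167 tcp u,v,z 0.2366 -0.0054 0.1198 F [-0.42  0.52 -0.11]
top 0.238 10 [-0.027 -0.024 -0.022  0.019  0.023] [0.159 0.165]
top 0.246 72 [-0.034 -0.026  0.018  0.022  0.03 ] [0.16  0.176]
top 0.254 109 [-0.035 -0.028 -0.022  0.02   0.03 ] [0.163 0.19 ]
top 0.262 113 [-0.046 -0.031  0.018  0.023  0.047] [0.169 0.2  ]
scene 0.238 4 [-0.028 -0.025 -0.004  0.017  0.019] [0.16  0.162]
scene 0.246 74 [-0.034 -0.026  0.016  0.019  0.025] [0.16  0.175]
scene 0.254 147 [-0.037 -0.027  0.016  0.021  0.028] [0.16  0.186]
scene 0.262 190 [-0.049 -0.029  0.015  0.024  0.04 ] [0.164 0.199]
```

Call:
move_arm(jaw=[4,4,4,4,4,4,4,4], dp=[[0.85,0,1.46],[0.85,0,1.46],[0.85,0,1.46],[0.85,0,1.46],[0.85,0,1.46],[0.4,0,0.7],[0.4,0,0.7],[0,0,0]], turn=[[0,0,0],[0,0,0],[0,0,0],[0,0,0],[0,0,0],[0,0,0],[0,0,0],[0,0,0]])

```text
time_s: 3.43
position: [0.4613, 0.261, 0.019]
tool_rot: [[-0.198, 0.974, 0.113], [0.843, 0.228, -0.488], [-0.5, -0.001, -0.866]]
ft_force: [-1.1, -0.3, 0.3]
grip_width: 0.0403
gripper_force: 0.0
```

Call:
move_arm(jaw=[4,4,4,4,4,4,4,4,4,4,4,4], dp=[[-0.4,0,0.231],[-0.4,0,0.231],[-0.4,0,0.231],[-0.4,0,0.231],[-0.26,0,0.15],[-0.26,0,0.15],[-0.26,0,0.15],[-0.26,0,0.15],[-0.26,0,0.15],[-0.26,0,0.15],[-0.26,0,0.15],[-0.26,0,0.15]], turn=[[0,0,0],[0,0,0],[0,0,0],[0,0,0],[0,0,0],[0,0,0],[0,0,0],[0,0,0],[0,0,0],[0,0,0],[0,0,0],[0,0,0]])

```text
time_s: 4.43
position: [0.4716, 0.219, 0.0197]
tool_rot: [[-0.196, 0.974, 0.113], [0.843, 0.226, -0.487], [-0.5, -0.0, -0.866]]
ft_force: [0.3, -0.3, 1.0]
grip_width: 0.0402
gripper_force: 0.0
```

```bash
cat > m.py <<'E'
from h import *
import sys
tcp()
im,P,u,v,s=carton("top",float(sys.argv[1]) if len(sys.argv)>1 else .095); s&=v<.05
t=s&(u<u[s].min()+.075)
print("carton",t.sum(),u[t].mean().round(4),v[t].mean().round(4),np.percentile(u[s],[1,99]).round(3), cv2.minAreaRect((np.c_[u[t],v[t]]*1000).astype(np.float32)))
if len(sys.argv)>2: save(sys.argv[2],cv2.resize(im[180:400,180:450],None,fx=2.5,fy=2.5))
E
python3 m.py .095
```

```text
t 4.4333 tcp u,v,z 0.1965 -0.0061 0.0197 F [ 0.31 -0.27  0.98]
carton 1161 0.1653 -0.0054 [0.137 0.194] ((165.8047637939453, -4.647430419921875), (80.7201156616211, 55.46593475341797), 84.87803649902344)
```

Call:
move_arm(jaw=[4,4,4,4,4,4,4,4,4,4,4,4], dp=[[-0.26,0,0.15],[-0.26,0,0.15],[-0.26,0,0.15],[-0.26,0,0.15],[-0.26,0,0.15],[-0.26,0,0.15],[-0.26,0,0.15],[-0.26,0,0.15],[-0.26,0,0.15],[-0.26,0,0.15],[-0.26,0,0.15],[-0.26,0,0.15]], turn=[[0,0,0],[0,0,0],[0,0,0],[0,0,0],[0,0,0],[0,0,0],[0,0,0],[0,0,0],[0,0,0],[0,0,0],[0,0,0],[0,0,0]])

```text
time_s: 5.48
position: [0.4797, 0.1839, 0.0198]
tool_rot: [[-0.196, 0.974, 0.113], [0.843, 0.226, -0.487], [-0.5, 0.0, -0.866]]
ft_force: [-1.4, 3.9, 1.4]
grip_width: 0.0402
gripper_force: 1.4
```

```bash
python3 m.py .095 top3.png
```

```text
t 5.4833 tcp u,v,z 0.1605 -0.0061 0.0198 F [-1.44  3.9   1.44]
carton 1167 0.1422 -0.0079 [0.115 0.208] ((151.4044647216797, -7.349559783935547), (74.59174346923828, 80.35828399658203), 0.672810971736908)
```

View pics/top3.png

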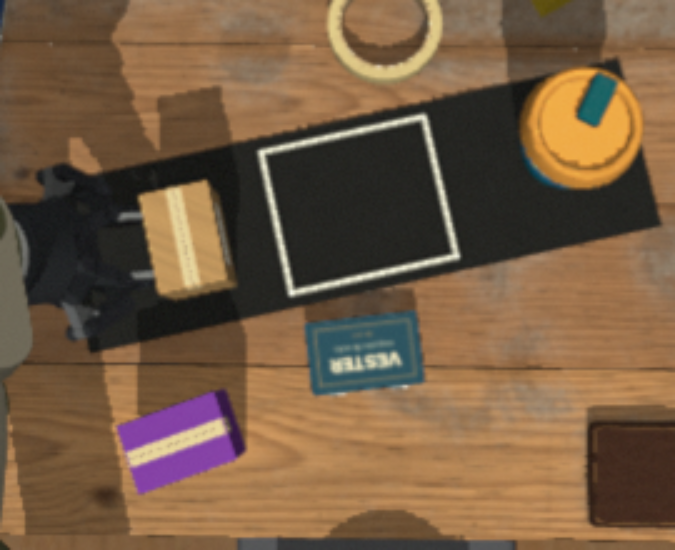

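The carton at (185,238) has squared up against the two fingers, still standing and aimed at the outline. Its centre is at u≈0.142, so about 65 mm of pushing remains.

Call:
move_arm(jaw=[4,4,4,4,4,4,4,4,4,4,4,4], dp=[[-0.26,0,0.15],[-0.26,0,0.15],[-0.26,0,0.15],[-0.26,0,0.15],[-0.26,0,0.15],[-0.26,0,0.15],[-0.26,0,0.15],[-0.26,0,0.15],[-0.26,0,0.15],[-0.26,0,0.15],[-0.26,0,0.15],[-0.26,0,0.15]], turn=[[0,0,0],[0,0,0],[0,0,0],[0,0,0],[0,0,0],[0,0,0],[0,0,0],[0,0,0],[0,0,0],[0,0,0],[0,0,0],[0,0,0]])

```text
time_s: 6.53
position: [0.4879, 0.1488, 0.0198]
tool_rot: [[-0.196, 0.974, 0.113], [0.843, 0.226, -0.487], [-0.5, 0.0, -0.866]]
ft_force: [-0.7, 2.1, 1.5]
grip_width: 0.0397
gripper_force: 1.4
```

```bash
python3 m.py .097
```

```text
t 6.5333 tcp u,v,z 0.1244 -0.0061 0.0198 F [-0.66  2.13  1.55]
carton 1146 0.1061 -0.0077 [0.079 0.18 ] ((115.78375244140625, -7.522960662841797), (74.76766204833984, 80.17195129394531), 0.060519371181726456)
```

Call:
move_arm(jaw=[4,4,4,4,4,4,4,4,4,4,4], dp=[[-0.26,0,0.15],[-0.26,0,0.15],[-0.26,0,0.15],[-0.26,0,0.15],[-0.26,0,0.15],[-0.26,0,0.15],[-0.26,0,0.15],[-0.26,0,0.15],[-0.26,0,0.15],[-0.17,0,0.1],[0,0,0]], turn=[[0,0,0],[0,0,0],[0,0,0],[0,0,0],[0,0,0],[0,0,0],[0,0,0],[0,0,0],[0,0,0],[0,0,0],[0,0,0]])

```text
time_s: 7.5
position: [0.4944, 0.1204, 0.0198]
tool_rot: [[-0.196, 0.974, 0.113], [0.843, 0.226, -0.488], [-0.501, -0.0, -0.866]]
ft_force: [-0.1, 1.9, -0.3]
grip_width: 0.0399
gripper_force: 0.6
```

```bash
python3 m.py .097
```

```text
t 7.5 tcp u,v,z 0.0953 -0.0061 0.0198 F [-0.13  1.92 -0.29]
carton 1148 0.077 -0.0078 [0.05 0.15] ((86.7318115234375, -7.4828948974609375), (74.88864135742188, 80.61975860595703), 0.14079611003398895)
```

Call:
move_arm(jaw=[4,4,4,4,4,4,4,4,4,4], dp=[[0.87,0,-0.5],[0.87,0,-0.5],[-1,0,-1.73],[-1,0,-1.73],[-1,0,-1.73],[0,0,0],[-0.35,0,0.2],[-0.35,0,0.2],[-0.35,0,0.2],[0,0,0]], turn=[[0,0,0],[0,0,0],[0,0,0],[0,0,0],[0,0,0],[0,0,0],[0,0,0],[0,0,0],[0,0,0],[0,0,0]])

```text
time_s: 8.38
position: [0.4922, 0.1278, 0.0789]
tool_rot: [[-0.196, 0.974, 0.111], [0.843, 0.226, -0.488], [-0.501, -0.002, -0.866]]
ft_force: [-0.6, 0.9, -0.3]
grip_width: 0.0401
gripper_force: 0.0
```

```bash
python3 m.py .097; python3 - <<'E'
from h import *
b=np.load("/tmp/top.npz")["im"].astype(int)
v,u=np.nonzero(b.min(2)>150); Q=onz("top",np.c_[u,v],.003)[:,:2]-C; U=Q@L; V=Q@W
for n,A,B in (("u",U,V),("v",V,U)):
    for sg in (1,-1):
        t=(abs(B)<.045)&(abs(sg*A-.068)<.015); print(n,sg,t.sum(),np.median(A[t]).round(4))
im,d=cams.get_image("scene"); save("sc2.png",cv2.resize(im[120:320,220:420],None,fx=3,fy=3))
E
```

```text
t 8.3833 tcp u,v,z 0.103 -0.0066 0.0789 F [-0.57  0.95 -0.29]
carton 1141 0.0772 -0.0078 [0.05  0.104] ((87.01502990722656, -7.353305816650391), (80.69486999511719, 74.61607360839844), 89.80179595947266)
u 1 79 0.0722
u -1 76 -0.0717
v 1 70 0.061
v -1 79 -0.0628
```

View pics/sc2.png

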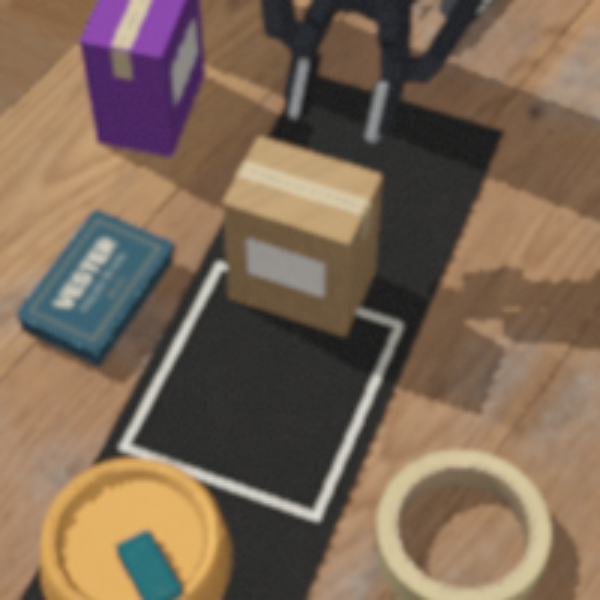

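The carton at (300,240) stands upright with its leading foot just past the near line, and the fingers are behind its upper part. Next is the gentle tip.

Call:
move_arm(jaw=[4,4,4,4,4,4,4,4,4,4,4,4], dp=[[-0.26,0,0.15],[-0.26,0,0.15],[-0.26,0,0.15],[-0.26,0,0.15],[-0.26,0,0.15],[-0.26,0,0.15],[-0.26,0,0.15],[-0.26,0,0.15],[-0.26,0,0.15],[-0.26,0,0.15],[-0.26,0,0.15],[-0.26,0,0.15]], turn=[[0,0,0],[0,0,0],[0,0,0],[0,0,0],[0,0,0],[0,0,0],[0,0,0],[0,0,0],[0,0,0],[0,0,0],[0,0,0],[0,0,0]])

```text
time_s: 9.48
position: [0.5008, 0.0932, 0.0798]
tool_rot: [[-0.196, 0.974, 0.113], [0.843, 0.226, -0.487], [-0.5, -0.0, -0.866]]
ft_force: [1.0, -0.7, 0.5]
grip_width: 0.0399
gripper_force: 0.0
```

```bash
python3 - <<'E'
from h import *
tcp(); im,d=cams.get_image("scene"); save("sc3.png",cv2.resize(im[120:320,220:420],None,fx=3,fy=3))
E
```

```text
t 9.4833 tcp u,v,z 0.0674 -0.0061 0.0798 F [ 0.96 -0.69  0.47]
```

View pics/sc3.png

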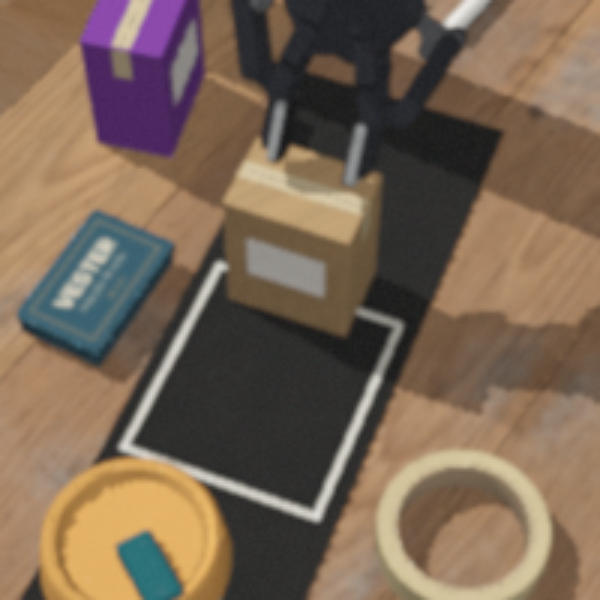

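The fingertips at (275,150) and (355,175) hover above the carton's top, so the half-open tips sit higher than the TCP. I'll measure how much.

```bash
python3 - <<'E'
from h import *
st=observe(); tcp(); R=np.array(st["tool_rot"])
for n in ("scene","top"):
    im,d=cams.get_image(n); P=cloud(n,d,np.ones_like(d,bool))
    q=P[:,:2]-C; u=q@L; v=q@W
    T=(P-np.array(st["position"]))@R
    s=(P[:,2]>.1065)&(abs(T[:,1])<.045)&(abs(T[:,0])<.03)&(T[:,2]>-.07)&(T[:,2]<.01)
    t=T[s]; t=t[t[:,2].argsort()[::-1]]
    print(n,s.sum()); print((t[:24:2]*1000).round(0).tolist())
    c=(P[:,2]>.095)&(P[:,2]<.1055)&(u<.11)&(u>.03)&(abs(v)<.055); print("top of carton u",np.percentile(u[c],[1,99]).round(3))
E
```

```text
t 9.5333 tcp u,v,z 0.067 -0.0061 0.0798 F [ 0.07 -0.05  0.23]
scene 320
[[-4.0, -19.0, -37.0], [-10.0, 26.0, -38.0], [-10.0, -19.0, -39.0], [1.0, 28.0, -39.0], [-10.0, 24.0, -40.0], [-12.0, 28.0, -40.0], [10.0, -19.0, -40.0], [-8.0, -18.0, -40.0], [-9.0, 29.0, -41.0], [-11.0, 27.0, -41.0], [-15.0, 26.0, -42.0], [-13.0, -19.0, -42.0]]
top of carton u [0.049 0.104]
top 151
[[-18.0, -13.0, -21.0], [-11.0, 17.0, -25.0], [-10.0, 35.0, -27.0], [-7.0, 26.0, -30.0], [8.0, -13.0, -36.0], [-2.0, 23.0, -38.0], [-10.0, 23.0, -40.0], [-10.0, 29.0, -41.0], [-12.0, 24.0, -41.0], [-2.0, 23.0, -42.0], [-7.0, 31.0, -42.0], [6.0, 23.0, -43.0]]
top of carton u [0.05  0.104]
```

The tips are about 37 mm behind the TCP along the tool. I'll back off, lower by 27 mm so contact is around 87 mm above the mat, then push again.

Call:
move_arm(jaw=[4,4,4,4,4,4,4], dp=[[1.25,0,-0.72],[1.25,0,-0.72],[1.25,0,-0.72],[0,0,0],[0.68,0,1.17],[0.68,0,1.17],[0,0,0]], turn=[[0,0,0],[0,0,0],[0,0,0],[0,0,0],[0,0,0],[0,0,0],[0,0,0]])

```text
time_s: 10.22
position: [0.4899, 0.1352, 0.0508]
tool_rot: [[-0.198, 0.974, 0.11], [0.843, 0.226, -0.488], [-0.501, -0.004, -0.866]]
ft_force: [-0.4, -0.2, -0.4]
grip_width: 0.0402
gripper_force: 0.0
```

Call:
move_arm(jaw=[4,4,4,4,4,4,4,4,4,4,4,4], dp=[[-0.26,0,0.15],[-0.26,0,0.15],[-0.26,0,0.15],[-0.26,0,0.15],[-0.26,0,0.15],[-0.26,0,0.15],[-0.26,0,0.15],[-0.26,0,0.15],[-0.26,0,0.15],[-0.26,0,0.15],[-0.26,0,0.15],[0,0,0]], turn=[[0,0,0],[0,0,0],[0,0,0],[0,0,0],[0,0,0],[0,0,0],[0,0,0],[0,0,0],[0,0,0],[0,0,0],[0,0,0],[0,0,0]])

```text
time_s: 11.22
position: [0.4984, 0.1031, 0.0527]
tool_rot: [[-0.196, 0.974, 0.113], [0.843, 0.226, -0.488], [-0.501, -0.0, -0.866]]
ft_force: [-0.1, 0.3, 0.3]
grip_width: 0.0399
gripper_force: 0.1
```

```bash
python3 - <<'E'
from h import *
tcp(); im,d=cams.get_image("scene"); save("sc4.png",cv2.resize(im[120:320,220:420],None,fx=3,fy=3))
E
```

```text
t 11.2167 tcp u,v,z 0.0775 -0.0062 0.0527 F [-0.05  0.31  0.32]
```

View pics/sc4.png

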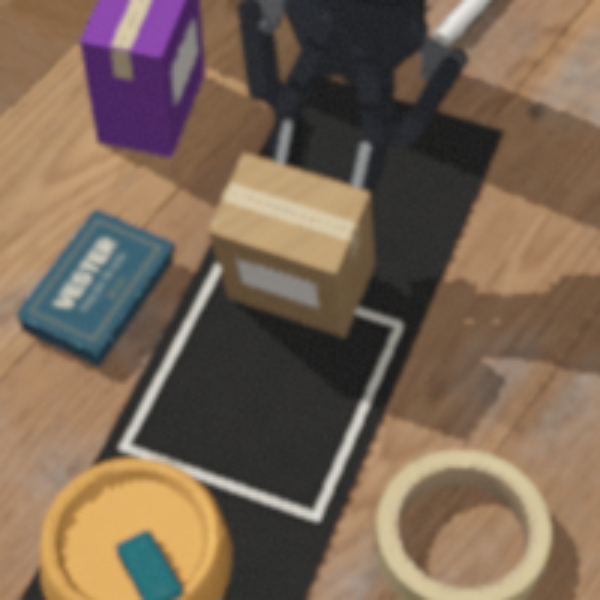

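The carton is leaning forward in contact with the fingers, and its foot at (290,320) is unmoved. I'll continue.

Call:
move_arm(jaw=[4,4,4,4,4,4,4,4,4,4,4,4], dp=[[-0.26,0,0.15],[-0.26,0,0.15],[-0.26,0,0.15],[-0.26,0,0.15],[-0.26,0,0.15],[-0.26,0,0.15],[-0.26,0,0.15],[-0.26,0,0.15],[-0.26,0,0.15],[-0.26,0,0.15],[-0.26,0,0.15],[0,0,0]], turn=[[0,0,0],[0,0,0],[0,0,0],[0,0,0],[0,0,0],[0,0,0],[0,0,0],[0,0,0],[0,0,0],[0,0,0],[0,0,0],[0,0,0]])

```text
time_s: 12.27
position: [0.5059, 0.0709, 0.0527]
tool_rot: [[-0.196, 0.974, 0.113], [0.843, 0.226, -0.488], [-0.501, -0.0, -0.866]]
ft_force: [0.4, -0.5, 0.1]
grip_width: 0.0402
gripper_force: 0.0
```

```bash
python3 - <<'E'
from h import *
tcp(); im,d=cams.get_image("scene"); save("sc5.png",cv2.resize(im[120:320,220:420],None,fx=3,fy=3))
E
```

```text
t 12.2667 tcp u,v,z 0.0445 -0.0061 0.0527 F [ 0.36 -0.54  0.12]
```

View pics/sc5.png

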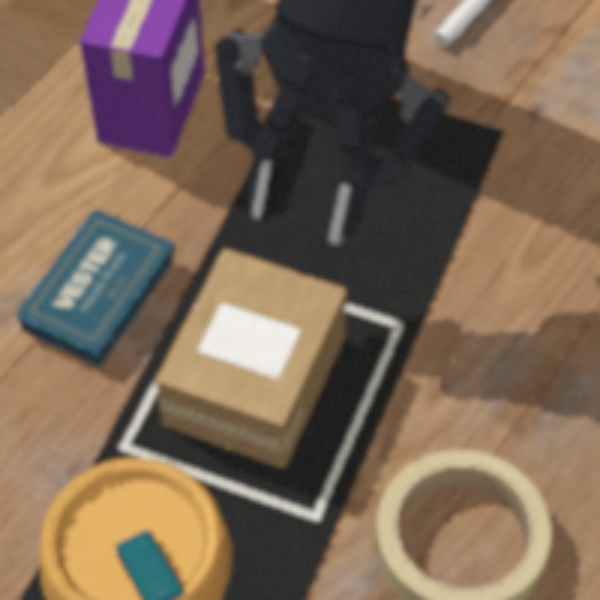

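The carton has fallen and lies flat, label up, at (255,345) inside the outline. The fingers are clear. I'll back away and measure.

Call:
move_arm(jaw=[4,4,4,4,4,4,4,4], dp=[[1.5,0,-0.87],[1.5,0,-0.87],[0,0,-2],[0,0,-2],[0,0,-2],[0,0,-2],[0,0,-2],[0,0,0]], turn=[[0,0,0],[0,0,0],[0,0,0],[0,0,0],[0,0,0],[0,0,0],[0,0,0],[0,0,0]])

```text
time_s: 12.98
position: [0.4876, 0.1558, 0.1423]
tool_rot: [[-0.195, 0.974, 0.119], [0.844, 0.228, -0.485], [-0.5, 0.006, -0.866]]
ft_force: [-0.9, 0.3, 0.1]
grip_width: 0.0402
gripper_force: 0.0
```

```bash
python3 - <<'E'
from h import *
for n in ("top","scene"):
    im,d=cams.get_image(n); P=cloud(n,d,np.ones_like(d,bool)); q=P[:,:2]-C; u=q@L; v=q@W
    s=(abs(P[:,2]-.058)<.006)&(abs(u)<.08)&(abs(v)<.07)
    print(n,P[s].mean(0).round(4),cv2.minAreaRect((np.c_[u[s],v[s]]*1000).astype(np.float32)),np.c_[u[s],v[s]].mean(0).round(4))
tcp()
E
```

```text
top [0.5145 0.0265 0.0572] ((-0.8321075439453125, -7.431850433349609), (99.97901153564453, 80.24374389648438), 0.16734333336353302) [-0.0007 -0.0079]
scene [0.5156 0.024  0.0575] ((-0.679779052734375, -8.46120834350586), (102.52606201171875, 80.71027374267578), 0.13824999332427979) [-0.0034 -0.0074]
t 13.0833 tcp u,v,z 0.1299 -0.0061 0.1393 F [-0.15  0.21  0.14]
```

Both views put the carton flat and centred within about 1 mm along the mat and 8 mm across. That leaves more than 10 mm of margin on every side.

```bash
python3 -c "
from rig import ticket; print(ticket.close_job())"
```

```text
the job is handed in; nothing more can be done
None
```

The carton was slid upright to about 2 cm past the near line, then tipped over. It lies flat on its broad face inside the outline with more than 10 mm to spare on every side, the cup, tape roll and tin were not touched, and I handed the job in at about 13 s; no verdict came back.

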